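# Lock the token tray on its slotted upright

## Robot

A 7-joint arm with a two-finger parallel gripper is mounted at the origin on the work surface. World frame = base frame: x ahead of the robot, y to its left, z up, the work surface at z = 0. Lengths are in m, angles in rad, forces in N, time in s.
With the tool pointing down it reaches from about 0.4 to 0.85 m from the base axis. Payload 4.5 kg.
Tool frame: the origin (TCP) lies on the front face of the gripper's body, between the roots of the fingers; the fingertips stand 64 mm ahead of it and the grasp point (between the pads) lies 45 mm ahead of it; z points along the fingers, y is the line along which they close (so a half turn about z gives the same grasp; the last joint's range is limited). The gripper opens to 88 mm and grips with 3 to 60 N. Pads are 18 mm wide; open, the fingers measure 123 mm over their backs; the gripper's body (75 mm by 187 mm) begins 45 mm behind the grasp point.
Start: joints at [1.262, 0.689, -0.195, 1.565, 0.157, 0.902, -0.215], TCP at [0.21, -0.589, 0.303] pointing down, gripper open.
Joint ranges: [-3.01, 3.01], [-0.46, 2.08], [-1.47, 1.51], [0.13, 2.56], [-1, 4.14], [0.04, 2.09], [-2.66, 2.66]. Speed limits (rad/s): [2.57, 2.57, 3.14, 3.14, 3.14, 3.14, 3.14].

## Interface

Orientations are given as a rotation vector (axis times angle).
In Python, from workcell import r gives the robot as it stands.
- The arm moves only by the tool apply_moves, never from a script. Its argument "targets" is a list of rows, each an object of numbers: "x", "y", "z": the shift along the tool's x, y, z in m; "ax", "ay", "az": the turn, a rotation vector about the tool's x, y, z in rad; "claw": the closure, from 0 (fully open) to 1 (shut). In form: [{"x": .., "y": .., "z": .., "ax": .., "ay": .., "az": .., "claw": ..}, ...]. A call has exactly 8 rows; each row shifts and turns the commanded pose from where the row before left it, along the tool's axes as they then stand; what a row does not reach is not made up. A row lasts 1/8 s, in which the tool goes at most 62.5 mm and 10.7 degrees, less where a joint would pass 70% of its speed; a pose out of reach is approached as far as the arm can. A call with a gripper value outside its range is refused whole. The fingers move at their own pace and stop on an object; the grip force is fixed at half the most. Time passes only in rows, so rows that do not move let the fingers close, or fill a call up. It gives the time, the measured TCP pose, the force, the opening and the grip force at its end, in the units of the state.
- r.get_obs(): the state, without advancing time (a new reading comes with each control period).
- r.capture(name): name is "side" or "top"; returns (picture, depth): 420x560x3 uint8, blue, green, red; 420x560 float32, m along the optical axis (not along the pixel's ray), 0 where there is no reading.
- r.get_calibration(name): a dict with "mtx" (3x3 intrinsics, pixels), "distortion" ([k1, k2, p1, p2, k3] as OpenCV has them; the pictures are not rectified), "view" (4x4, takes a point from world to camera coordinates). Camera axes: x right, y up, looking along -z (the intrinsics and any distortion apply to the point x, -y, -z); pixel columns grow to the right and rows downward; lengths in m; the calibration is good to about 2 mm. A picture is of the moment at which its call begins. get_calibration takes no time and is no camera call.
- r.sign_off(): hands the job in; it is judged then, once.
The state is a dict: "t": time; "qpos": joint angles; "qvel": joint speeds; "joint_efforts": joint torques, N m; "eef_pos": TCP position; "tcp_rot": TCP orientation; "ft_force": force on the tool from outside, world axes, zero at the start; "moment": the same for the moment, N m; "finger_gap": finger opening in m; "finger_force": force on a finger pad.
Only numpy, scipy, OpenCV 4.12 (cv2) and the standard library are available. Lean on these libraries where they do the work, as an engineer would, in place of code of your own. Each camera call takes 0.05 s, during which the arm holds its last target. There are 200 camera calls.

## Task

Hang the blue token tray on the slotted upright: put the hook at its back through the slot, lower it behind the sill, and press the tray down fully home so that the orange catch snaps over the hook. Then let go, and leave the yellow spare tray where it stands.

Things in the scene. Friction and masses are not known exactly. Their poses are not given: they have to be found in the camera images.
- blue_tray: Blue token tray to hang, 220 g, 80x92x28 mm (x,y,z). Origin: centre of underside, z up. A post carries a black grip: centre x=18, y=0, 40 long in x, 14 thick in y, z 113-160; pinch across y from above. Back plate at +x, rear face x=46, 64 wide, 95 tall. Steel hook behind it, y +-12: neck x 46-79, z 75-85; lip hangs from it to z=39, outer face x=64, inner face x=54.5, flaring below z=53 to x=61.
- yellow_tray: Yellow spare tray: same shape, size, hook and frame as the blue one; stays where it stands. (On both, the gap between back plate and lip is 8.5 mm, flaring to 15 mm at the lip's lower end; the neck's tail, x 64-79, juts out behind the lip, for the catch.)
- upright: Fixed steel plate, 120 wide, 175 tall, 6 thick (mm), grey base behind, oiled. Origin: on the counter under mid front face; x points backward through the plate, y along its width, z up. Slot y +-30, z 90 (sill) to 158. Hook passes in +x with tray underside 51-73 above the counter (lip over sill), then goes down. Home: axes parallel, tray origin at x -46 to -49, underside 15 up, neck on sill.
- catch (a joint): Orange spring catch behind the slot, slides along upright x; 0 = forward (rest), max 0.018 m = pushed back. Nose 20 mm behind the plate's front face, flat underside 103 mm above the counter, ramp over it to 123 mm at 36 mm behind. The hook's tail pushes it back 5-11 mm on the way down (5-18 N on the tray; its weight is not enough); near the sill it snaps forward over the neck.

How it is judged:
By the outcome, as a careful person would: the job done as asked, in the order asked, and still so for the second after the job is handed in, with the robot touching nothing.
It also fails if it takes over 38 s, if anything falls off the work surface, if the arm or the gripper's body presses on something with over 40 N, if the wrist force passes 120 N, or if a joint passes its speed limit or range.

## Working session

There is one attempt and no reset: what is moved stays moved. The work goes in short steps, Python scripts to look and compute and a tool call to move; the robot and the scene stay as the last step left them, time stands still between calls to the robot, and variables do not carry over. Pictures are saved under pics/ and viewed, at most 10 in all, crops included, and the job is handed in when it is done.

Besides the shell and the picture viewer there is one more tool, called after "Request:" by a JSON object that holds its "method" and its "body". apply_moves: Moves the arm, as the interface text tells. Its arguments: {"type":"object","properties":{"targets":{"type":"array","items":{"type":"object","properties":{"x":{"type":"number"},"y":{"type":"number"},"z":{"type":"number"},"ax":{"type":"number"},"ay":{"type":"number"},"az":{"type":"number"},"claw":{"type":"number"}}}}},"required":["targets"]}

```bash
mkdir -p pics
cat > h.py <<'E'
import numpy as np, cv2
from scipy.spatial.transform import Rotation as R
from workcell import r
def cloud(name):
    im,d=r.capture(name); c=r.get_calibration(name)
    K=np.array(c["mtx"],float);D=np.array(c["distortion"],float);V=np.array(c["view"],float)
    v,u=np.mgrid[0:420,0:560]
    p=cv2.undistortPoints(np.stack([u,v],-1).reshape(-1,1,2).astype(float),K,D).reshape(420,560,2)
    P=np.stack([p[...,0]*d,-p[...,1]*d,-d],-1)
    W=(P-V[:3,3])@V[:3,:3]
    W[d<=0]=np.nan
    return im,d,W
E
python3 - <<'E'
from h import *
ims=[]
for n in("top","side"):
    im,d,W=cloud(n); cv2.imwrite(f"pics/{n}0.png",im); np.savez(f"{n}0.npz",im=im,W=W)
    print(n,np.linalg.inv(np.array(r.get_calibration(n)["view"])).round(3).tolist())
    h=cv2.cvtColor(im,cv2.COLOR_BGR2HSV)
    for c,lo,hi in(("blue",100,125),("yellow",22,34),("orange",5,18)):
        m=(h[...,0]>=lo)&(h[...,0]<=hi)&(h[...,1]>120)&(h[...,2]>60)&np.isfinite(W[...,0])
        if m.sum()<10: print(c,m.sum());continue
        v,u=np.nonzero(m);print(c,m.sum(),np.median(u),np.median(v),np.percentile(W[m],[2,50,98],axis=0).round(3).tolist())
o=r.get_obs();print(o)
E
```

```text
top [[-0.009, 0.998, -0.063, 0.482], [-1.0, -0.01, -0.02, -0.012], [-0.021, 0.063, 0.998, 1.305], [0.0, 0.0, 0.0, 1.0]]
blue 794 375.0 257.0 [[0.402, -0.3, -0.001], [0.431, -0.244, 0.005], [0.715, 0.688, 0.106]]
yellow 1108 172.0 256.0 [[0.049, -0.614, -0.002], [0.438, 0.268, 0.009], [0.789, 0.335, 0.131]]
orange 674 179.0 147.0 [[0.455, -0.292, -0.0], [0.695, 0.25, 0.055], [0.847, 0.605, 0.186]]
side [[-0.816, 0.298, -0.495, -0.007], [-0.577, -0.414, 0.704, 0.763], [0.005, 0.86, 0.51, 0.672], [0.0, 0.0, 0.0, 1.0]]
blue 153 364.0 216.0 [[0.4, -0.3, 0.003], [0.437, -0.263, 0.008], [0.484, -0.209, 0.097]]
yellow 2427 235.0 315.0 [[0.411, -0.679, 0.003], [0.467, 0.293, 0.026], [0.63, 0.337, 0.12]]
orange 2418 403.0 70.0 [[0.505, -1.614, -0.083], [0.738, -1.227, 0.252], [0.95, 0.507, 0.256]]
{'t': 0.1, 'qpos': array([ 1.26179857,  0.68988711, -0.19451747,  1.56617629,  0.15731727,
        0.90247833, -0.21506026]), 'qvel': array([ 0.00077796, -0.00112032, -0.00171071, -0.00255066,  0.00084731,
        0.00017062,  0.00045607]), 'joint_efforts': array([-3.54800155e-03, -5.28503287e+01, -1.27223242e+00, -1.53838527e+01,
       -5.26853849e-02,  1.89129089e-03,  4.07699440e-05]), 'eef_pos': array([ 0.20989754, -0.58824707,  0.30201518]), 'tcp_rot': array([-3.09404162e+00, -5.35756424e-01,  6.08205898e-04]), 'ft_force': array([-0.1399538 ,  0.72130873, -0.34396968]), 'moment': array([-0.02985707,  0.00110951,  0.01653329]), 'finger_force': 0.0, 'finger_gap': 0.08790466389048703}
```

View pics/top0.png

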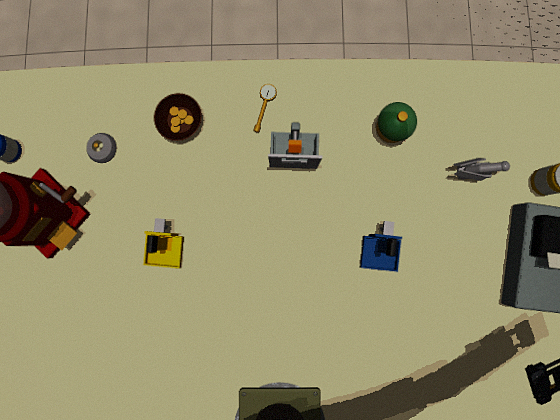

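View pics/side0.png

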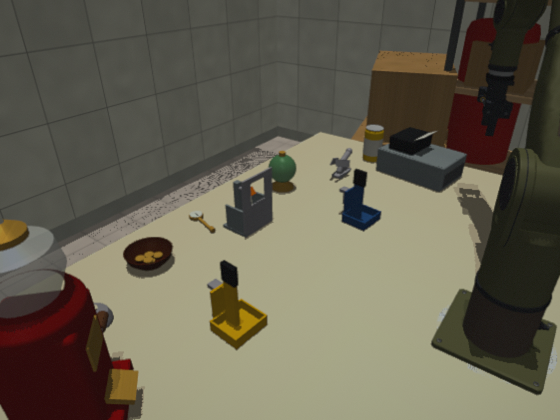

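Top view: the blue tray is at px (380,247), hook towards +x. The upright is at (294,150), with its front face towards the robot. The yellow tray is at (164,247).

Run:
```python
from h import *
d=np.load("top0.npz");im,W=d["im"],d["W"]
h=cv2.cvtColor(im,cv2.COLOR_BGR2HSV)
def box(m,n,z=None):
    P=W[m]; 
    rc=cv2.minAreaRect((P[:,:2]*1000).astype(np.float32)); print(n,m.sum(),"cen",np.round(rc[0],1),"size",np.round(rc[1],1),"ang",round(rc[2],2),"z",np.percentile(P[:,2],[5,50,95]).round(3), "mean",P.mean(0).round(4))
X,Y,Z=W[...,0],W[...,1],W[...,2]
inb=(X>.36)&(X<.58)&(Y>-.36)&(Y<-.16)
box(inb&(h[...,0]>=100)&(h[...,0]<=125)&(h[...,1]>120)&(Z<.06),"blue low")
box(inb&(Z>.135),"grip top"); box(inb&(Z>.012)&(Z<.04),"rim"); box(inb&(Z>.065)&(Z<.1),"hook/plate")
for n in("top","side"):
    d=np.load(n+"0.npz");W=d["W"];X,Y,Z=W[...,0],W[...,1],W[...,2]
    inu=(X>.58)&(X<.85)&(Y>-.15)&(Y<.13)
    box(inu&(Z>.16)&(Z<.19),n+" plate top"); box(inu&(Z>.02)&(Z<.19),n+" upright")
    inb=(X>.36)&(X<.58)&(Y>-.36)&(Y<-.16)
    box(inb&(Z>.12),n+" grip");
def cr(n,a,b,c,e):
    im=np.load(n+"0.npz")["im"][b:e,a:c];return cv2.resize(im,(400,400),interpolation=cv2.INTER_CUBIC)
cv2.imwrite("pics/c1.png",np.hstack([cr("top",345,205,425,285),cr("top",255,105,335,185)]))
```

```text
blue low 942 cen [ 445.9 -256. ] size [92.7 87.8] ang 83.39 z [0.    0.006 0.031] mean [ 0.4381 -0.251   0.0111]
grip top 146 cen [ 458.  -258.4] size [15.6 39.4] ang 81.06 z [0.141 0.159 0.162] mean [ 0.4582 -0.2572  0.1563]
rim 299 cen [ 450.5 -256.8] size [ 93.4 100.2] ang 83.23 z [0.015 0.027 0.032] mean [ 0.4406 -0.2509  0.0259]
hook/plate 285 cen [ 487.4 -261.2] size [63.9 57.3] ang 27.66 z [0.073 0.086 0.097] mean [ 0.4912 -0.26    0.0864]
top plate top 203 cen [664.1 -42.1] size [119.7   7.2] ang 87.3 z [0.162 0.174 0.178] mean [ 0.6634 -0.0423  0.1729]
top upright 1043 cen [712.5 -27.6] size [153.1 103.3] ang 87.34 z [0.035 0.112 0.176] mean [ 0.6841 -0.0431  0.1084]
top grip 169 cen [ 458.  -258.4] size [15.6 39.4] ang 81.05 z [0.128 0.158 0.162] mean [ 0.4582 -0.2565  0.1526]
side plate top 212 cen [661.3 -41.2] size [122.2  10.7] ang 87.66 z [0.161 0.171 0.177] mean [ 0.6612 -0.0359  0.1699]
side upright 1969 cen [703.3 -42.6] size [127.4  94.8] ang 86.79 z [0.027 0.079 0.171] mean [ 0.6796 -0.0311  0.0879]
side grip 206 cen [ 457.2 -255.8] size [18.5 42. ] ang 84.41 z [0.122 0.144 0.162] mean [ 0.4554 -0.253   0.1432]
```

View pics/c1.png

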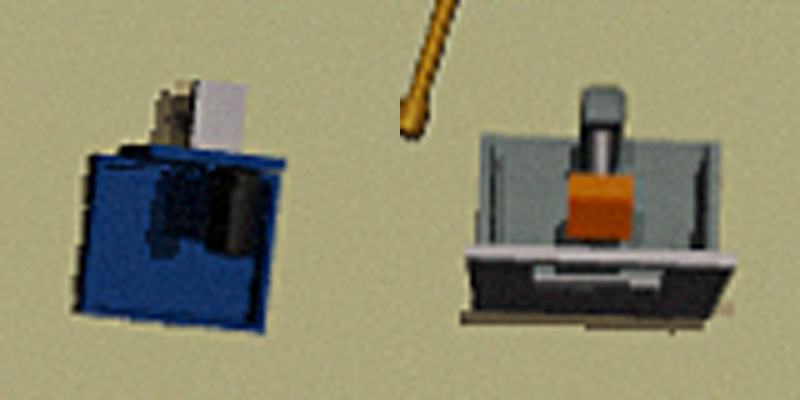

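Request:
{"method": "apply_moves", "body": {"targets": [{"az":0.153},{"az":0.153},{"az":0.153},{"x":0.027,"y":-0.045},{"x":0.027,"y":-0.045},{"x":0.027,"y":-0.045},{"x":0.027,"y":-0.045},{"x":0.027,"y":-0.045}]}}

```text
schema error: expected keys x, y, z, ax, ay, az, claw
```

```bash
cat >> h.py <<'E'
def go(p,yaw):
    "remaining shift in tool axes and turn about tool z, to TCP p (m) with tool x at yaw (deg)"
    o=r.get_obs();M=R.from_rotvec(o["tcp_rot"]).as_matrix()
    T=np.array([[np.cos(np.radians(yaw)),np.sin(np.radians(yaw)),0]]).T[:,0]
    Rt=np.stack([T,np.cross([0,0,-1],T),[0,0,-1]],1)
    print("t",round(o["t"],2),"pos",o["eef_pos"].round(4),"shift",(M.T@(np.array(p)-o["eef_pos"])).round(4),"turn",R.from_matrix(M.T@Rt).as_rotvec().round(4),"F",o["ft_force"].round(1),"M",o["moment"].round(2),"gap",round(o["finger_gap"],4),round(o["finger_force"],1))
E
python3 -c "
from h import *
go([.4635,-.2583,.25],-6.7)"
```

```text
t 0.1 pos [ 0.2099 -0.5882  0.302 ] shift [ 0.3498 -0.2254  0.0523] turn [-0.0015  0.0005  0.4599] F [-0.1  0.7 -0.3] M [-0.03  0.    0.02] gap 0.0879 0.0
```

Request:
{"method": "apply_moves", "body": {"targets": [{"x":0,"y":0,"z":0,"ax":0,"ay":0,"az":0.153,"claw":0},{"x":0,"y":0,"z":0,"ax":0,"ay":0,"az":0.153,"claw":0},{"x":0,"y":0,"z":0,"ax":0,"ay":0,"az":0.153,"claw":0},{"x":0.027,"y":-0.045,"z":0,"ax":0,"ay":0,"az":0,"claw":0},{"x":0.027,"y":-0.045,"z":0,"ax":0,"ay":0,"az":0,"claw":0},{"x":0.027,"y":-0.045,"z":0,"ax":0,"ay":0,"az":0,"claw":0},{"x":0.027,"y":-0.045,"z":0,"ax":0,"ay":0,"az":0,"claw":0},{"x":0.027,"y":-0.045,"z":0,"ax":0,"ay":0,"az":0,"claw":0}]}}

```text
t: 1.1
eef_pos: [0.3711, -0.3792, 0.3025]
tcp_rot: [-3.136, 0.182, 0.0]
ft_force: [0.8, -0.2, 0.3]
finger_gap: 0.0877
finger_force: 0.0
```

```bash
python3 -c "
from h import *
go([.4635,-.2583,.25],-6.7)"
```

```text
t 1.1 pos [ 0.3711 -0.3792  0.3025] shift [ 0.0778 -0.1308  0.0525] turn [-0.0003  0.0002  0.0007] F [ 0.8 -0.2  0.3] M [ 0.05 -0.01  0.  ] gap 0.0877 0.0
```

Request:
{"method": "apply_moves", "body": {"targets": [{"x":0.0195,"y":-0.0327,"z":0,"ax":0,"ay":0,"az":0,"claw":0},{"x":0.0195,"y":-0.0327,"z":0.01,"ax":0,"ay":0,"az":0,"claw":0},{"x":0.0195,"y":-0.0327,"z":0.01,"ax":0,"ay":0,"az":0,"claw":0},{"x":0.0193,"y":-0.0327,"z":0.01,"ax":0,"ay":0,"az":0,"claw":0},{"x":0,"y":0,"z":0.032,"ax":0,"ay":0,"az":0,"claw":0},{"x":0,"y":0,"z":0.03,"ax":0,"ay":0,"az":0,"claw":0},{"x":0,"y":0,"z":0.03,"ax":0,"ay":0,"az":0,"claw":0},{"x":0,"y":0,"z":0,"ax":0,"ay":0,"az":0,"claw":0}]}}

```text
t: 2.1
eef_pos: [0.4615, -0.2592, 0.1789]
tcp_rot: [-3.134, 0.182, 0.007]
ft_force: [-0.7, -0.1, -0.9]
finger_gap: 0.0883
finger_force: 0.0
```

```bash
python3 -c "
from h import *
go([.4635,-.2583,.18],-6.7)
im,d,W=cloud('top');im2,_,_=cloud('side')
cv2.imwrite('pics/g.png',np.hstack([cv2.resize(im[190:300,320:430],(400,400)),cv2.resize(im2[130:240,310:420],(400,400))]))"
```

```text
t 2.1 pos [ 0.4615 -0.2592  0.1789] shift [ 0.0019 -0.0011 -0.0011] turn [-0.0016  0.0047  0.0011] F [-0.7 -0.1 -0.9] M [-0.01 -0.04 -0.05] gap 0.0883 0.0
```

View pics/g.png

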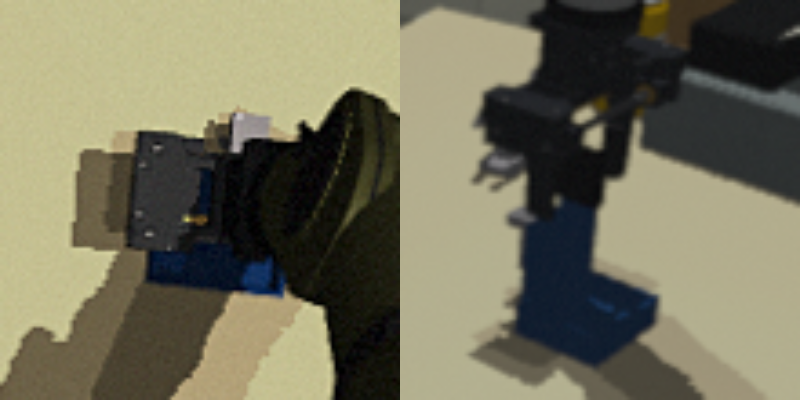

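The fingers straddle the black grip: side crop about (560,180), with the tray undisturbed. I'll close the gripper and lift slightly.

Request:
{"method": "apply_moves", "body": {"targets": [{"x":0,"y":0,"z":0,"ax":0,"ay":0,"az":0,"claw":1},{"x":0,"y":0,"z":0,"ax":0,"ay":0,"az":0,"claw":1},{"x":0,"y":0,"z":0,"ax":0,"ay":0,"az":0,"claw":1},{"x":0,"y":0,"z":0,"ax":0,"ay":0,"az":0,"claw":1},{"x":0,"y":0,"z":0,"ax":0,"ay":0,"az":0,"claw":1},{"x":0,"y":0,"z":0,"ax":0,"ay":0,"az":0,"claw":1},{"x":0,"y":0,"z":0,"ax":0,"ay":0,"az":0,"claw":1},{"x":0,"y":0,"z":-0.02,"ax":0,"ay":0,"az":0,"claw":1}]}}

```text
t: 3.2
eef_pos: [0.4618, -0.2594, 0.1997]
tcp_rot: [-3.135, 0.182, 0.005]
ft_force: [-0.9, 0.4, -2.5]
finger_gap: 0.0139
finger_force: 30.0
```

```bash
python3 -c "
from h import *
go([.4635,-.2583,.242],-6.7)
Rz=lambda a,v:np.array([np.cos(a)*v[0]-np.sin(a)*v[1],np.sin(a)*v[0]+np.cos(a)*v[1]])
y=np.radians(-2.7)
# upright origin from top view; stand-off: tray origin at x=-46-60 in upright frame
U=np.array([.6641,-.0421])-Rz(y,[.003,0]); off=.022
for dx in(-.046-.055,-.046):
    p=U+Rz(y,[dx+off,0]); print(U,p); go([*p,.242],-2.7)"
```

```text
t 3.2 pos [ 0.4618 -0.2594  0.1997] shift [ 0.0014 -0.0013 -0.0423] turn [-0.0012  0.0033  0.0008] F [-0.9  0.4 -2.5] M [ 0.18 -0.03  0.01] gap 0.0139 30.0
[ 0.66110333 -0.04195868] [ 0.58219103 -0.03823727]
t 3.2 pos [ 0.4618 -0.2594  0.1997] shift [ 0.0938 -0.2336 -0.0423] turn [-0.0013  0.0033 -0.069 ] F [-0.9  0.4 -2.5] M [ 0.18 -0.03  0.01] gap 0.0139 30.0
[ 0.66110333 -0.04195868] [ 0.63712997 -0.04082813]
t 3.2 pos [ 0.4618 -0.2594  0.1997] shift [ 0.1487 -0.2374 -0.0425] turn [-0.0013  0.0033 -0.069 ] F [-0.9  0.4 -2.5] M [ 0.18 -0.03  0.01] gap 0.0139 30.0
```

Request:
{"method": "apply_moves", "body": {"targets": [{"x":0,"y":0,"z":-0.0425,"ax":0,"ay":0,"az":-0.069,"claw":1},{"x":0.018,"y":-0.038,"z":0,"ax":0,"ay":0,"az":0,"claw":1},{"x":0.018,"y":-0.038,"z":0,"ax":0,"ay":0,"az":0,"claw":1},{"x":0.018,"y":-0.038,"z":0,"ax":0,"ay":0,"az":0,"claw":1},{"x":0.018,"y":-0.038,"z":0,"ax":0,"ay":0,"az":0,"claw":1},{"x":0.018,"y":-0.038,"z":0,"ax":0,"ay":0,"az":0,"claw":1},{"x":0.0195,"y":-0.0365,"z":0,"ax":0,"ay":0,"az":0,"claw":1},{"x":0,"y":0,"z":0,"ax":0,"ay":0,"az":0,"claw":1}]}}

```text
t: 4.2
eef_pos: [0.5842, -0.0338, 0.2427]
tcp_rot: [-3.138, 0.063, -0.001]
ft_force: [-0.4, -0.3, -2.9]
finger_gap: 0.014
finger_force: 30.0
```

```bash
python3 -c "
from h import *
go([.5822,-.0382,.242],-2.7)
im,d,W=cloud('top');im2,_,W2=cloud('side')
h=cv2.cvtColor(im2,cv2.COLOR_BGR2HSV);X,Y,Z=[W2[...,i] for i in range(3)]
m=(h[...,0]>=100)&(h[...,0]<=125)&(h[...,1]>120)&(X>.45)&(X<.66)&(Z>.03)&(abs(Y)<.15)
print(m.sum(),np.percentile(W2[m],[1,50,99],axis=0).round(4).tolist())
cv2.imwrite('pics/s.png',np.hstack([cv2.resize(im[100:240,220:360],(400,400)),cv2.resize(im2[120:260,180:320],(400,400))]))"
```

```text
t 4.2 pos [ 0.5842 -0.0338  0.2427] shift [-0.0018  0.0045  0.0006] turn [-0.0033 -0.0009  0.0071] F [-0.4 -0.3 -2.9] M [ 0.05  0.13 -0.04] gap 0.014 30.0
1205 [[0.52, -0.0814, 0.0553], [0.5745, -0.0308, 0.0787], [0.6066, 0.0118, 0.1639]]
```

View pics/s.png

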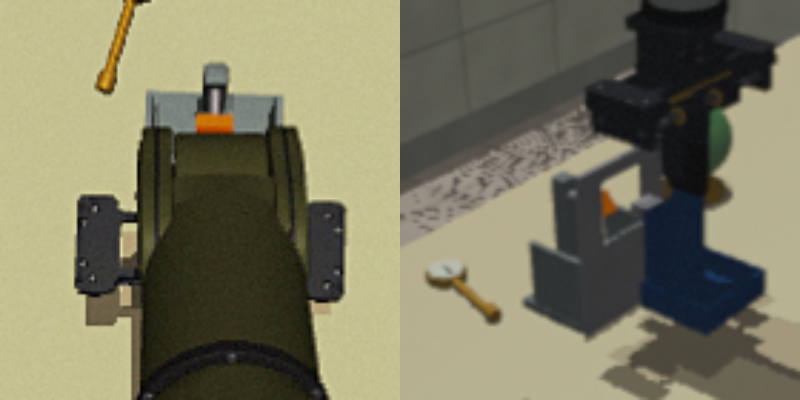

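The side view shows the tray held level, with the hook facing the slot at px (645,205) of the crop and the orange catch visible behind it. I'll insert now.

Request:
{"method": "apply_moves", "body": {"targets": [{"x":0.005,"y":0.0045,"z":0,"ax":0,"ay":0,"az":0.006,"claw":1},{"x":0.008,"y":0,"z":0,"ax":0,"ay":0,"az":0,"claw":1},{"x":0.008,"y":0,"z":0,"ax":0,"ay":0,"az":0,"claw":1},{"x":0.008,"y":0,"z":0,"ax":0,"ay":0,"az":0,"claw":1},{"x":0.008,"y":0,"z":0,"ax":0,"ay":0,"az":0,"claw":1},{"x":0.006,"y":0,"z":0,"ax":0,"ay":0,"az":0,"claw":1},{"x":0.003,"y":0,"z":0,"ax":0,"ay":0,"az":0,"claw":1},{"x":0,"y":0,"z":0,"ax":0,"ay":0,"az":0,"claw":1}]}}

```text
t: 5.3
eef_pos: [0.6286, -0.0457, 0.2432]
tcp_rot: [3.14, -0.083, -0.0]
ft_force: [-0.6, -0.3, -2.7]
finger_gap: 0.0137
finger_force: 30.0
```

```bash
python3 -c "
from h import *
go([.6371,-.0408,.242],-2.7)"
```

```text
t 5.3 pos [ 0.6286 -0.0457  0.2432] shift [ 0.0082 -0.0053  0.0012] turn [ 0.0001  0.     -0.006 ] F [-0.6 -0.3 -2.7] M [ 0.04 -0.02 -0.  ] gap 0.0137 30.0
```

Request:
{"method": "apply_moves", "body": {"targets": [{"x":0.002,"y":-0.005,"z":0,"ax":0,"ay":0,"az":-0.006,"claw":1},{"x":0.002,"y":0,"z":0,"ax":0,"ay":0,"az":0,"claw":1},{"x":0.002,"y":0,"z":0,"ax":0,"ay":0,"az":0,"claw":1},{"x":0.001,"y":0,"z":0,"ax":0,"ay":0,"az":0,"claw":1},{"x":0.001,"y":0,"z":0,"ax":0,"ay":0,"az":0,"claw":1},{"x":0.001,"y":0,"z":0,"ax":0,"ay":0,"az":0,"claw":1},{"x":0,"y":0,"z":0,"ax":0,"ay":0,"az":0,"claw":1},{"x":0,"y":0,"z":0,"ax":0,"ay":0,"az":0,"claw":1}]}}

```text
t: 6.3
eef_pos: [0.6364, -0.0412, 0.2427]
tcp_rot: [3.141, -0.075, -0.006]
ft_force: [-5.8, 0.7, -1.1]
finger_gap: 0.0136
finger_force: 30.0
```

```bash
python3 -c "
from h import *
go([.6371,-.0408,.242],-2.7)"
```

```text
t 6.3 pos [ 0.6364 -0.0412  0.2427] shift [ 0.0007 -0.0004  0.0007] turn [ 0.0001  0.0036 -0.0004] F [-5.8  0.7 -1.1] M [ 0.13  1.36 -0.1 ] gap 0.0136 30.0
```

Contact with the plate face at x≈0.636. I'll back off 2.5 mm and start down.

Request:
{"method": "apply_moves", "body": {"targets": [{"x":-0.0025,"y":0,"z":0,"ax":0,"ay":0,"az":0,"claw":1},{"x":0,"y":0,"z":0.003,"ax":0,"ay":0,"az":0,"claw":1},{"x":0,"y":0,"z":0.003,"ax":0,"ay":0,"az":0,"claw":1},{"x":0,"y":0,"z":0.003,"ax":0,"ay":0,"az":0,"claw":1},{"x":0,"y":0,"z":0.003,"ax":0,"ay":0,"az":0,"claw":1},{"x":0,"y":0,"z":0.003,"ax":0,"ay":0,"az":0,"claw":1},{"x":0,"y":0,"z":0.003,"ax":0,"ay":0,"az":0,"claw":1},{"x":0,"y":0,"z":0,"ax":0,"ay":0,"az":0,"claw":1}]}}

```text
t: 7.3
eef_pos: [0.6347, -0.041, 0.2255]
tcp_rot: [-3.141, 0.074, 0.002]
ft_force: [-5.5, 0.1, 3.5]
finger_gap: 0.014
finger_force: 30.0
```

```bash
python3 -c "
from h import *
go([.635,-.0408,.1939],-2.7)"
```

```text
t 7.3 pos [ 0.6347 -0.041   0.2255] shift [ 0.0003 -0.0002  0.0316] turn [-0.0001  0.0011 -0.0001] F [-5.5  0.1  3.5] M [ 0.1   1.21 -0.01] gap 0.014 30.0
```

Request:
{"method": "apply_moves", "body": {"targets": [{"x":0,"y":0,"z":0.003,"ax":0,"ay":0,"az":0,"claw":1},{"x":0,"y":0,"z":0.003,"ax":0,"ay":0,"az":0,"claw":1},{"x":0,"y":0,"z":0.003,"ax":0,"ay":0,"az":0,"claw":1},{"x":0,"y":0,"z":0.002,"ax":0,"ay":0,"az":0,"claw":1},{"x":0,"y":0,"z":0,"ax":0,"ay":0,"az":0,"claw":1},{"x":0,"y":0,"z":0,"ax":0,"ay":0,"az":0,"claw":1},{"x":0,"y":0,"z":0,"ax":0,"ay":0,"az":0,"claw":1},{"x":0,"y":0,"z":0,"ax":0,"ay":0,"az":0,"claw":1}]}}

```text
t: 8.3
eef_pos: [0.6347, -0.041, 0.2138]
tcp_rot: [3.141, -0.074, -0.002]
ft_force: [-5.0, 0.5, -4.3]
finger_gap: 0.0137
finger_force: 30.0
```

```bash
python3 -c "
from h import *
go([.635,-.0408,.1939],-2.7)
im,d,W=cloud('top');im2,_,W2=cloud('side')
cv2.imwrite('pics/m.png',np.hstack([cv2.resize(im[80:200,230:350],(400,400)),cv2.resize(im2[150:260,190:300],(400,400))]))"
```

```text
t 8.3 pos [ 0.6347 -0.041   0.2138] shift [ 0.0003 -0.0002  0.0199] turn [ 0.      0.0015 -0.    ] F [-5.   0.5 -4.3] M [0.09 1.39 0.  ] gap 0.0137 30.0
```

View pics/m.png

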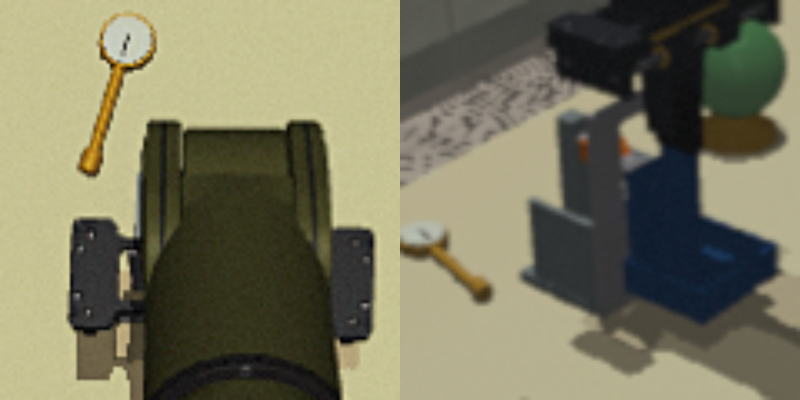

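The side view shows the hook through the slot beside the orange catch (crop about (610,150)), with the lip behind the sill. I'll continue down.

Request:
{"method": "apply_moves", "body": {"targets": [{"x":-0.0005,"y":0,"z":0.003,"ax":0,"ay":0,"az":0,"claw":1},{"x":0,"y":0,"z":0.003,"ax":0,"ay":0,"az":0,"claw":1},{"x":0,"y":0,"z":0.003,"ax":0,"ay":0,"az":0,"claw":1},{"x":0,"y":0,"z":0.002,"ax":0,"ay":0,"az":0,"claw":1},{"x":0,"y":0,"z":0.001,"ax":0,"ay":0,"az":0,"claw":1},{"x":0,"y":0,"z":0,"ax":0,"ay":0,"az":0,"claw":1},{"x":0,"y":0,"z":0,"ax":0,"ay":0,"az":0,"claw":1},{"x":0,"y":0,"z":0,"ax":0,"ay":0,"az":0,"claw":1}]}}

```text
t: 9.4
eef_pos: [0.6358, -0.0412, 0.2064]
tcp_rot: [3.141, -0.075, 0.007]
ft_force: [-9.8, 0.3, 22.1]
finger_gap: 0.0134
finger_force: 30.0
```

```bash
python3 -c "
from h import *
go([.635,-.0408,.1939],-2.7)"
```

```text
t 9.4 pos [ 0.6358 -0.0412  0.2064] shift [-0.0009 -0.0003  0.0125] turn [-0.0001 -0.0043 -0.0003] F [-9.8  0.3 22.1] M [0.14 2.13 0.06] gap 0.0134 30.0
```

```bash
python3 -c "
from h import *
im2,_,W=cloud('side')
h=cv2.cvtColor(im2,cv2.COLOR_BGR2HSV);X,Y,Z=[W[...,i] for i in range(3)]
m=(h[...,0]>=100)&(h[...,0]<=125)&(h[...,1]>120)&(X>.45)&(X<.72)&(abs(Y+.03)<.15)
# lower edge of left side wall (y max): per-x min/max z
s=m&(Y>-.005)
for a in np.arange(.565,.665,.01):
    q=s&(X>a)&(X<a+.01)
    if q.sum()>3: print(round(a,3),q.sum(),np.percentile(Z[q],[3,97]).round(4))
cv2.imwrite('pics/n.png',cv2.resize(im2[150:250,190:300],(770,700))[:600])"
```

```text
0.565 10 [0.0267 0.0446]
0.575 33 [0.0232 0.0465]
0.585 21 [0.0201 0.0439]
0.595 25 [0.0229 0.0453]
0.605 24 [0.0222 0.045 ]
0.615 23 [0.0214 0.0449]
0.625 23 [0.0212 0.044 ]
0.635 20 [0.0229 0.0442]
0.645 23 [0.0204 0.0449]
```

View pics/n.png

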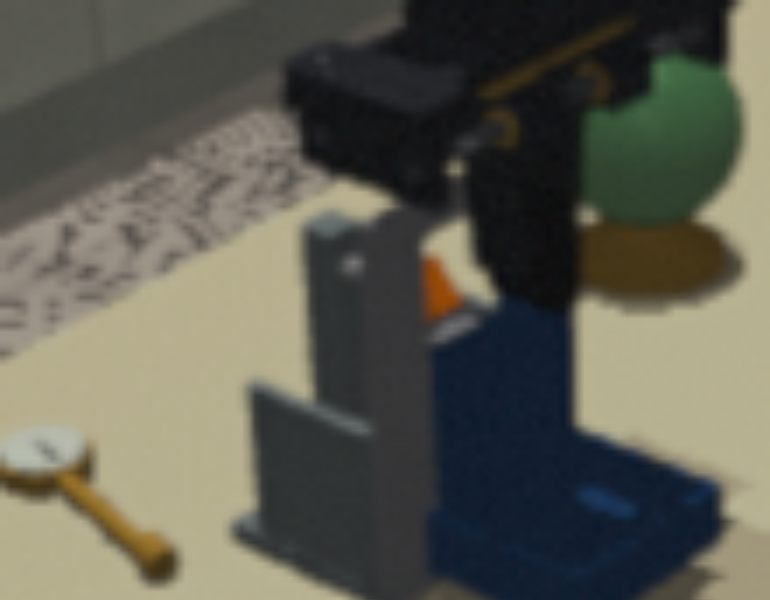

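The side crop shows the tray level with its rim at z≈0.045, so the underside is about 17 mm up. That is lower than the TCP implied. The catch at (440,290) sits right over the steel neck. I'll compare the catch with its rest position.

```bash
python3 -c "
from h import *
d=np.load('side0.npz');im2,_,W2=cloud('side')
for n,im,W in(('rest',d['im'],d['W']),('now',im2,W2)):
    h=cv2.cvtColor(im,cv2.COLOR_BGR2HSV)
    m=(h[...,0]<=18)&(h[...,0]>=4)&(h[...,1]>150)&(W[...,0]>.66)&(W[...,0]<.74)&(abs(W[...,1]+.04)<.05)&(W[...,2]>.09)&(W[...,2]<.16)
    v,u=np.nonzero(m);print(n,m.sum(),'u',u.min(),u.max(),'v',v.min(),v.max(),np.percentile(W[m],[5,50,95],axis=0).round(4).tolist())
    k=(h[...,1]<60)&(h[...,2]>110)&(W[...,0]>.62)&(W[...,0]<.72)&(abs(W[...,1]+.04)<.02)&(W[...,2]>.08)&(W[...,2]<.125)
    print(' steel',k.sum(),np.percentile(W[k],[5,50,95],axis=0).round(4).tolist() if k.sum() else '')
go([.635,-.0408,.1939],-2.7)"
```

```text
rest 29 u 251 255 v 187 195 [[0.6705, -0.0547, 0.1074], [0.687, -0.0483, 0.1143], [0.6944, -0.0235, 0.1236]]
 steel 0 
now 29 u 251 255 v 187 195 [[0.6705, -0.0568, 0.1073], [0.6874, -0.0479, 0.1134], [0.6944, -0.0237, 0.1236]]
 steel 1 [[0.6799, -0.0454, 0.1017], [0.6799, -0.0454, 0.1017], [0.6799, -0.0454, 0.1017]]
t 9.5 pos [ 0.6358 -0.0412  0.2064] shift [-0.0009 -0.0004  0.0125] turn [-0.0001 -0.0043 -0.0003] F [-11.1   0.7  22.3] M [0.18 2.14 0.  ] gap 0.0139 30.0
```

The catch has the same pixels as at rest, the neck top is at about 0.101, and the tray is at sill height, so it has snapped home. I'll unload, release and rise.

Request:
{"method": "apply_moves", "body": {"targets": [{"x":-0.001,"y":0,"z":-0.002,"ax":0,"ay":0,"az":0,"claw":1},{"x":0,"y":0,"z":-0.002,"ax":0,"ay":0,"az":0,"claw":1},{"x":0,"y":0,"z":0,"ax":0,"ay":0,"az":0,"claw":1},{"x":0,"y":0,"z":0,"ax":0,"ay":0,"az":0,"claw":0},{"x":0,"y":0,"z":0,"ax":0,"ay":0,"az":0,"claw":0},{"x":0,"y":0,"z":0,"ax":0,"ay":0,"az":0,"claw":0},{"x":0,"y":0,"z":0,"ax":0,"ay":0,"az":0,"claw":0},{"x":0,"y":0,"z":0,"ax":0,"ay":0,"az":0,"claw":0}]}}

```text
t: 10.5
eef_pos: [0.6338, -0.041, 0.2062]
tcp_rot: [3.141, -0.074, 0.0]
ft_force: [0.9, -0.3, -0.4]
finger_gap: 0.0621
finger_force: 0.0
```

```bash
python3 -c "
from h import *
go([.635,-.0408,.30],-2.7)"
```

```text
t 10.5 pos [ 0.6338 -0.041   0.2062] shift [ 0.0012 -0.0003 -0.0938] turn [ 0.0001 -0.0001 -0.0001] F [ 0.9 -0.3 -0.4] M [ 0.05 -0.01  0.04] gap 0.0621 0.0
```

Free of contact. I'll rise, then back away for a clear look.

Request:
{"method": "apply_moves", "body": {"targets": [{"x":0,"y":0,"z":0,"ax":0,"ay":0,"az":0,"claw":0},{"x":0,"y":0,"z":-0.02,"ax":0,"ay":0,"az":0,"claw":0},{"x":0,"y":0,"z":-0.035,"ax":0,"ay":0,"az":0,"claw":0},{"x":0,"y":0,"z":-0.04,"ax":0,"ay":0,"az":0,"claw":0},{"x":-0.03,"y":0.03,"z":0,"ax":0,"ay":0,"az":0,"claw":0},{"x":-0.03,"y":0.045,"z":0,"ax":0,"ay":0,"az":0,"claw":0},{"x":-0.03,"y":0.045,"z":0,"ax":0,"ay":0,"az":0,"claw":0},{"x":-0.03,"y":0.045,"z":0,"ax":0,"ay":0,"az":0,"claw":0}]}}

```text
t: 11.5
eef_pos: [0.5051, -0.2014, 0.3015]
tcp_rot: [3.14, -0.074, 0.001]
ft_force: [1.3, -1.2, 0.7]
finger_gap: 0.0882
finger_force: 0.0
```

```bash
python3 -c "
from h import *
im,_,W=cloud('top');im2,_,W2=cloud('side');X,Y,Z=[W2[...,i] for i in range(3)]
h=cv2.cvtColor(im2,cv2.COLOR_BGR2HSV)
m=(h[...,0]>=100)&(h[...,0]<=125)&(h[...,1]>120)&(X>.45)&(X<.72)&(abs(Y+.03)<.15)&(Y>-.005)&(Z<.06)
print('rim/bottom z',np.percentile(Z[m],[2,98]).round(4))
for n,WW in(('top',W),('side',W2)):
    g=(WW[...,2]>.14)&(WW[...,2]<.19)&(WW[...,0]>.58)&(WW[...,0]<.654)&(abs(WW[...,1]+.04)<.05);P=WW[g]
    print(n,'grip top z',np.percentile(P[:,2],95).round(4),cv2.minAreaRect((P[:,:2]*1000).astype('f4')))
go([.635,-.0408,.30],-2.7)
cv2.imwrite('pics/f.png',np.hstack([cv2.resize(im[90:210,230:350],(400,400)),cv2.resize(im2[150:260,190:300],(400,400))]))"
```

```text
rim/bottom z [0.0183 0.0438]
top grip top z 0.1765 ((627.73779296875, -41.61212921142578), (13.416313171386719, 40.18585968017578), 89.03148651123047)
side grip top z 0.1753 ((627.0914916992188, -38.949100494384766), (41.80419158935547, 17.697010040283203), 1.5402709245681763)
t 11.6 pos [ 0.5014 -0.2068  0.3015] shift [ 0.1237 -0.1735  0.0003] turn [ 0.0044  0.0034 -0.0112] F [ 0.2 -0.5  1.5] M [-0.02  0.01  0.02] gap 0.0882 0.0
```

View pics/f.png

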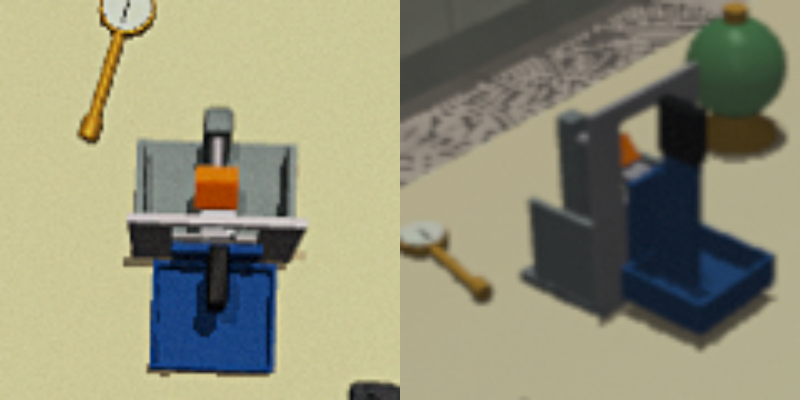

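Tray hanging: grip top at z≈0.176 (home is 0.175), and the orange catch sits forward over the neck. The gripper is clear.

```bash
python3 -c "
from workcell import r
print(r.sign_off())"
```

```text
the job is handed in; nothing more can be done
None
```

The blue tray hangs fully home on the upright with the orange catch snapped over its hook; the gripper is open and clear, the yellow tray was never approached, and the job was handed in at about 11.6 s.

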